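# Refit the drive shaft of a stone tumbler

## Robot

A 6-joint arm with a two-finger parallel gripper is mounted at the origin on the work surface. World frame = base frame: x ahead of the robot, y to its left, z up, the work surface at z = 0. Lengths are in m, angles in rad, forces in N, time in s.
With the tool pointing down it reaches from about 0.35 to 0.8 m from the base axis. Payload 7.3 kg.
Tool frame: the origin (TCP) lies on the centre line of the jaws, within the pads' length; the fingertips stand tcp_to_tips ahead of it and the grasp point (between the pads) lies 6 mm ahead of it (tcp_to_tips is the distance from the TCP to the fingertips, in m); z points along the fingers, y is the line along which they close (so a half turn about z gives the same grasp; the last joint's range is limited). The gripper opens to 85 mm and grips with 20 to 120 N. Pads are 22 mm wide; open, the fingers measure 114 mm over their backs; the gripper's body (76 mm by 85 mm) begins 54 mm behind the grasp point. The pads swing forward as they close: fully open they stand 13 mm farther back than shut.
Start: joints at [-1.38, 0.342, 1.524, -0, 1.275, -0.146], TCP at [0.174, -0.496, 0.224] pointing down, gripper open.
Joint ranges: [-2.53, 2.53], [-0.77, 2.02], [0.04, 2.7], [-1, 4.14], [0.28, 2.66], [-3.11, 3.11]. Speed limits (rad/s): [2.57, 2.57, 3.14, 3.14, 3.14, 3.14].

## Interface

Orientations are given as a unit quaternion [w, x, y, z].
In Python, from station import * gives the robot as it stands. Calls block until the motion is done:
- move_to(position, orientation): joint-space move of the TCP to a pose.
- line_to(position, orientation=None, rate=0.15, contact_N=None): straight line of the TCP; orientation=None keeps the orientation; rate is the mean speed in m/s. With contact_N (N) it stops when the force on the tool has changed by that much, and returns True; else False.
- goto_joints(angles): joint-space move.
- open_gripper() and close_gripper(newtons=None): open the fingers fully, or close them until they stop; newtons is the grip in N (None keeps the last).
- wait(seconds).
- inverse_kinematics(position, orientation): joint angles nearest the present ones, or None.
- grab_frame(name): name is "side" or "top"; returns the picture (400x640x3 uint8, blue, green, red); there is no depth.
- camera_params(name): a dict with "fx", "fy", "cx", "cy" (pixels), "k1" (the pictures are not rectified: a ray, as slopes to the right and down, at radius r is drawn at 1 + k1 r^2 times it, then the intrinsics apply), "camera_from_world" (4x4, takes a point from world to camera coordinates). Camera axes: x right, y down, z forward; pixel columns grow to the right and rows downward; lengths in m; the calibration is good to about 2 mm. A picture is of the moment at which its call begins. camera_params takes no time and is no camera call.
A pose or a line that the arm cannot do raises Unreachable and nothing moves.
- sign_off(): hands the job in; it is judged then, once.
Readings, each from a call of its own:
- current_time(): time.
- current_joint_pos(): joint angles.
- current_qvel(): joint speeds.
- current_effort(): joint torques, N m.
- current_tcp_pos(): TCP position.
- current_tcp_rot(): TCP orientation.
- current_force(): force on the tool from outside, world axes, zero at the start.
- current_ft_torque(): the same for the moment, N m.
- current_gripper_width(): finger opening in m.
- current_grasp_force(): force on a finger pad.
Only numpy, scipy, OpenCV 4.12 (cv2) and the standard library are available. Lean on these libraries where they do the work, as an engineer would, in place of code of your own. Each camera call takes 0.05 s, during which the arm holds its last target. There are 200 camera calls.

## Task

The stone tumbler's drive shaft is to be refitted. First flip the toggle on its motor housing over to off, away from the pulley side; then take the loose steel shaft from the wooden V-rest and thread it, grooved nose first, through the empty bushing on the pulley side and on through the one in the far end plate, until about 15 mm of nose stands out beyond the far bushing and the clip groove is clear. Finish while still holding the shaft in the gripper, still and in that place, so that the clip can be fitted; leave the pulley, barrel, lid, screwdriver, jar and bottle where they are.

Things in the scene. Friction and masses are not known exactly. Their poses are not given: they have to be found in the camera images.
- tumbler: Fixed stone tumbler: grey base 270 (x) by 170 mm, end plates 137 mm wide, 111 mm high, at y = -55 and 55 mm. Origin: underside, midway between the plates. x to the motor housing (x 65 to 165, y -60 to 75 mm, 80 mm high), y from the pulley side to the far plate. Idler, shaft in place: x = -55 mm; empty drive bushings: x = 20 mm, both 85 mm up. Small motor pulley: x = 112, to y = -83, 53 mm up.
- bush_near (a point): Centre of the mouth (outer, -y face) of the first drive bushing, in the pulley-side end plate, 85 mm above the bench. Bore 14 mm, 20 mm long, its mouth countersunk to about 22 mm over the first 6 mm. Axes as the tumbler's: the shaft goes in along +y.
- bush_far (a point): Centre of the outer (+y) face of the second drive bushing, in the far end plate, on the same axis, 130 mm further along +y than bush_near. Same bushing; its countersunk mouth also faces -y, 110 mm beyond bush_near.
- switch (a joint): Toggle on top of the motor housing, a black paddle 20 mm wide (x) and 8 mm thick, swinging about the tumbler's x axis: 1.0 = on, leaning 0.5 rad towards -y (pulley side); 0 = off, leaning 0.5 rad towards +y. Over-centre: it snaps to whichever stop is nearer; 1 to 2 N at the tip pushes it over.
- switch_tip (a point): Centre of the toggle's rounded top edge, 49 mm from its pivot; moves with it. 123 mm above the bench at either stop.
- switch_pivot (a point): The toggle's pivot, 80 mm above the bench, fixed in the tumbler; its axes are the tumbler's. The switch plate round it is 83 mm up, with two 90 mm high cheeks beside the paddle.
- shaft: Loose plain steel shaft, 12 mm in diameter, 210 mm long, about 0.19 kg. Origin: its middle; x along it to the nose, the end that has a bevel (4 mm long, to 7 mm) and a clip groove 6 to 9 mm from the end. The other end, the tail, is plain. It lies level in the V-rest, its axis 42.5 mm above the bench.
- shaft_nose (a point): Centre of the shaft's nose end face, 105 mm from its middle.
- shaft_tail (a point): Centre of the shaft's tail end face, 105 mm from its middle. The last 55 mm or more of the tail end hang free of the V-rest, for gripping from above.
- vrest: Wooden V-rest, fixed: board 135 by 70 by 12 mm with two V-blocks 16 mm thick and about 50 mm high, at x = -30 and +70 mm; x as the shaft lying in it (the shaft's middle within 10 mm of x = 0). Origin: on the bench, below the V.
- pulley: Loose driven V-belt pulley, aluminium disc 64 mm in diameter with a hub, 26 mm high, lying flat on the bench; leave it. Origin: centre of its underside.
- barrel: Black rubber tumbling barrel standing on end, 109 mm in diameter, 115 mm high; leave it. Origin: centre of its underside.
- barrel_lid: Black rubber barrel lid, disc 100 mm in diameter, 28 mm high with its brass knob, lying flat; leave it. Origin: centre of its underside.
- screwdriver: Screwdriver with a wooden handle lying on the bench; leave it. Origin: under its middle, x axis along it towards the tip.
- grit_jar: Clear screw-top grit jar, 64 mm in diameter, 80 mm high; leave it. Origin: centre of its underside.
- resin_bottle: Resin bottle, 48 mm in diameter, 100 mm high; leave it. Origin: centre of its underside.

How it is judged:
By the outcome, as a careful person would: the job done as asked, in the order asked, and still so for the second after the job is handed in, while the arm keeps its last pose, push and grip.
It also fails if it takes over 58 s, if anything falls off the work surface, if the arm or the gripper's body presses on something with over 40 N, if the wrist force passes 120 N, or if a joint passes its speed limit or range.

## Working session

There is one attempt and no reset: what is moved stays moved. The work goes in short steps, each a Python script; the robot and the scene stay as the last script left them, time stands still between calls to the robot, and variables do not carry over. Pictures are saved under pics/ and viewed, at most 10 in all, crops included, and the job is handed in when it is done.

```bash
ls; mkdir -p pics
python3 - <<'E'
from station import *
import cv2,numpy as np
for n in("side","top"):
    cv2.imwrite(f"pics/{n}0.png",grab_frame(n)); p=camera_params(n); print(n,p)
    print(np.linalg.inv(p["camera_from_world"]).round(3))
print(current_tcp_rot(),current_time(),tcp_to_tips)
E
```

```text
pics
side {'fx': 458.8530621336127, 'fy': 458.8530621336127, 'cx': 320.02738383680827, 'cy': 193.107065140626, 'k1': -0.017757640975926463, 'camera_from_world': array([[ 0.99372425, -0.11182344,  0.00276189, -0.5064721 ],
       [-0.08326216, -0.7559502 , -0.64931249,  0.11545507],
       [ 0.07469621,  0.6450076 , -0.76051671,  1.52666191],
       [ 0.        ,  0.        ,  0.        ,  1.        ]])}
[[ 0.994 -0.083  0.075  0.399]
 [-0.112 -0.756  0.645 -0.954]
 [ 0.003 -0.649 -0.761  1.237]
 [ 0.     0.     0.     1.   ]]
top {'fx': 373.7416010750406, 'fy': 373.7416010750406, 'cx': 318.2785153962549, 'cy': 190.93561888308437, 'k1': -0.05502198125851935, 'camera_from_world': array([[-0.01230722, -0.99987113,  0.01030804,  0.00868622],
       [-0.98568482,  0.01039777, -0.16827753,  0.5240428 ],
       [ 0.16814867, -0.01223151, -0.98568576,  1.24508197],
       [ 0.        ,  0.        ,  0.        ,  1.        ]])}
[[-0.012 -0.986  0.168  0.307]
 [-1.     0.01  -0.012  0.018]
 [ 0.01  -0.168 -0.986  1.315]
 [ 0.     0.     0.     1.   ]]
[-7.00021007e-04  9.85855544e-01  1.67595809e-01 -1.01675794e-05] 0.1 0.025
```

View pics/side0.png

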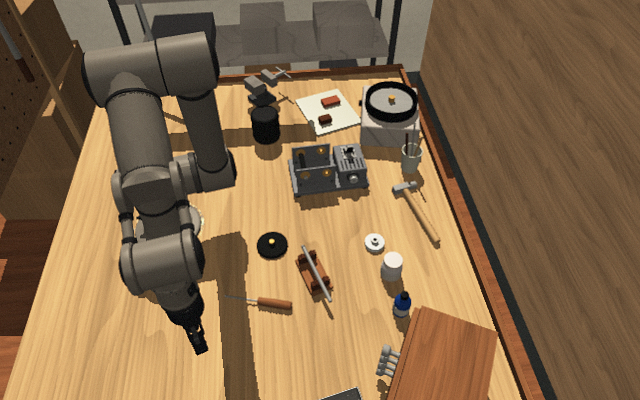

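View pics/top0.png

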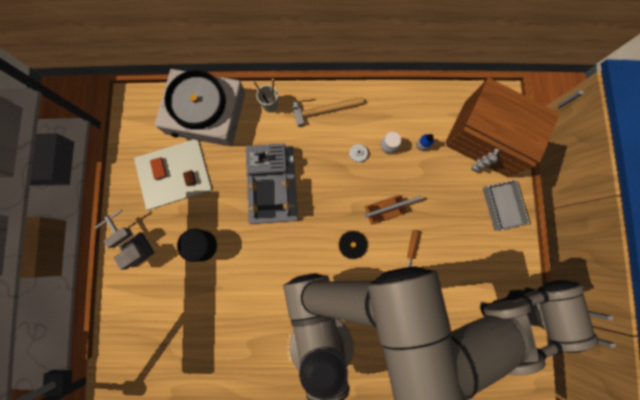

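The side view shows the tumbler at about (328,168), shaft in its rest at (315,272), and pulley at (374,242). In the top view the tumbler is at (272,185) and the shaft at (395,207). I'll zoom in.

Run:
```python
import cv2,numpy as np
s=cv2.imread("pics/side0.png");t=cv2.imread("pics/top0.png")
def crop(im,x,y,w,h,k):
    c=cv2.resize(im[y:y+h,x:x+w],None,fx=k,fy=k,interpolation=cv2.INTER_CUBIC)
    for i in range(0,w,10): cv2.putText(c,str(x+i),(i*k,8),0,.3,(0,255,255)); cv2.line(c,(i*k,10),(i*k,14),(0,255,255))
    for i in range(10,h,10): cv2.putText(c,str(y+i),(0,i*k+4),0,.3,(0,255,255)); cv2.line(c,(20,i*k),(24,i*k),(0,255,255))
    return c
cv2.imwrite("pics/tumb.png",np.hstack([crop(s,282,135,95,66,8)]))
cv2.imwrite("pics/tumbt.png",np.hstack([crop(t,236,138,70,90,6),np.zeros((540,10,3),np.uint8),crop(t,360,185,60,90,6)]))
cv2.imwrite("pics/shs.png",crop(s,290,235,60,72,8))
```

```text
(no output)
```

View pics/tumb.png

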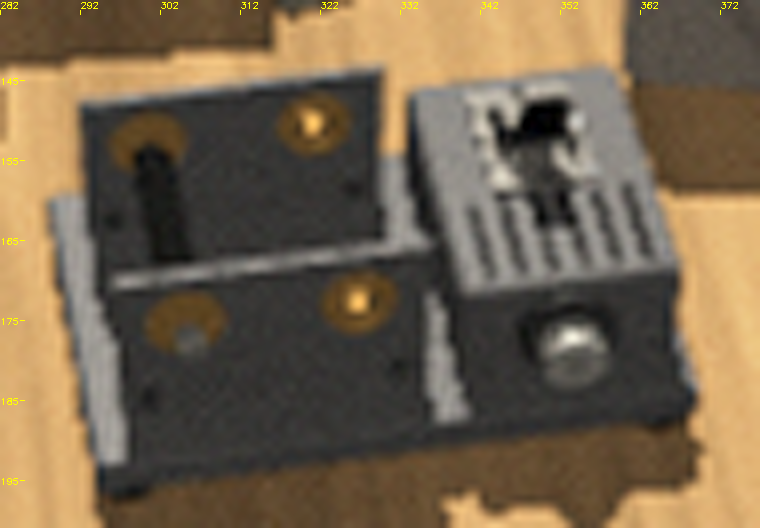

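View pics/tumbt.png

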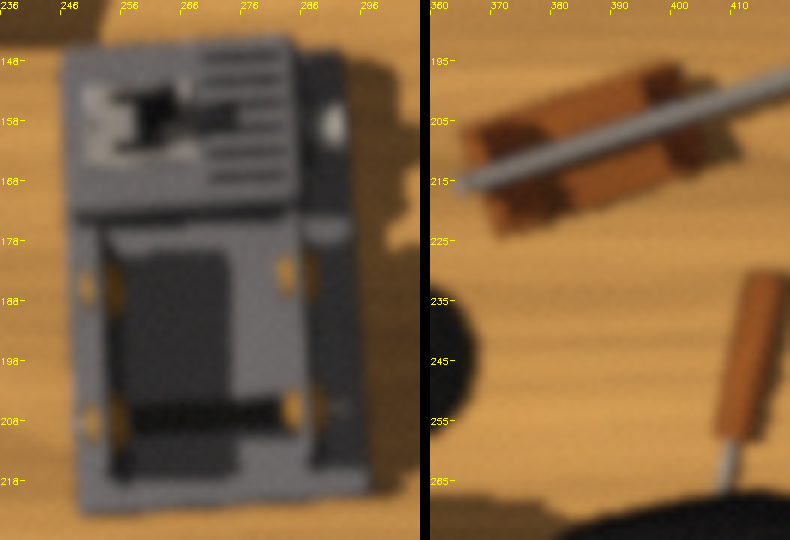

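View pics/shs.png

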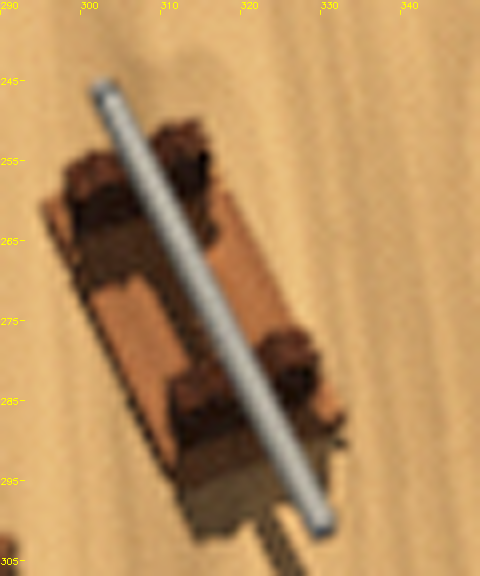

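The toggle's paddle is around side (349,150). The drive bushings are at side (327,173) and (321,150). The nose end is at side (303,246) and the tail at (330,301), with the nose towards +y. Next I'll fit the poses by reprojection.

```bash
cat > h.py <<'E'
import numpy as np, cv2
from station import *
from scipy.optimize import least_squares
from scipy.spatial.transform import Rotation as R
def proj(n,P):
    p=camera_params(n); T=p["camera_from_world"]; c=np.atleast_2d(P)@T[:3,:3].T+T[:3,3]
    s=c[:,:2]/c[:,2:]; s=s*(1+p["k1"]*(s**2).sum(1,keepdims=True))
    return s*[p["fx"],p["fy"]]+[p["cx"],p["cy"]]
def point(n,uv,z):
    return np.r_[least_squares(lambda q:(proj(n,[q[0],q[1],z])-uv)[0],[.5,0.]).x,z]
def loc(pose,L):
    x,y,a=pose; L=np.atleast_2d(L)/1000.
    return np.c_[x+np.cos(a)*L[:,0]-np.sin(a)*L[:,1], y+np.sin(a)*L[:,0]+np.cos(a)*L[:,1],L[:,2]]
E
cat > fit.py <<'E'
from h import *
f=lambda px,o,k:[o[0]+(px[0]+.5)/k-.5,o[1]+(px[1]+.5)/k-.5]
S=[((20,-65,85),(358,302)),((20,45,85),(315,124)),((-55,-65,85),(187,322)),((-55,45,85),(148,142)),
((65,-60,80),(465,292)),((165,-60,80),(678,268)),((65,75,80),(410,92)),((165,75,80),(610,68)),((112,-83,53),(572,352))]
T=[((165,75,80),(62,48)),((165,-60,80),(290,38)),((65,-60,80),(297,207)),((65,75,80),(68,212)),((20,-65,85),(313,280))]
LS=np.array([s[0] for s in S]);US=np.array([f(s[1],(282,135),8) for s in S])
LT=np.array([s[0] for s in T]);UT=np.array([f(s[1],(236,138),6) for s in T])
rs=lambda p:proj("side",loc(p,LS))-US; rt=lambda p:proj("top",loc(p,LT))-UT
for nm,fn in (("side",rs),("top",rt),("both",lambda p:np.r_[rs(p),rt(p)])):
    r=least_squares(lambda p:fn(p).ravel(),[.5,.15,0],loss="soft_l1"); print(nm,r.x.round(4)); print(fn(r.x).round(1).tolist())
pose=r.x
print("bn,bf",loc(pose,[[20,-65,85],[20,65,85]]).round(4).tolist())
for y in (-25,0,25): print("tip local",y,proj("side",loc(pose,[115,y,123])).round(1),proj("top",loc(pose,[115,y,123])).round(1))
print("housing centre 83",proj("side",loc(pose,[115,7.5,83])).round(1))
nS=point("side",f((102,88),(290,235),8),.0425);tS=point("side",f((321,527),(290,235),8),.0425)
nT=point("top",f((32,187),(360,185),6),.0425);tT=point("top",(425,198),.0425)
print("shaft side",nS,tS,np.linalg.norm(nS-tS),"top",nT,tT,np.linalg.norm(nT-tT))
for a,b in((nS,tS),(nT,tT)): print("yaw",np.degrees(np.arctan2(*(a-b)[[1,0]])))
m=(nS+tS)/2;d=(nS-tS)/np.linalg.norm(nS-tS)
for s in(-.03,.07): print("block top",s,proj("side",m+d*s),proj("top",m+d*s))
E
python3 fit.py
```

```text
side [0.5206 0.1773 0.0456]
[[-0.1, 0.2], [0.2, 0.3], [-0.4, 0.2], [0.3, 0.4], [-0.9, -0.0], [0.7, -0.3], [-0.8, -1.7], [1.0, -1.6], [-0.1, 1.0]]
top [0.5175 0.1698 0.0366]
[[-0.4, -0.4], [0.9, -0.5], [0.7, -0.2], [-1.0, 0.8], [-0.1, 0.3]]
both [0.5193 0.1734 0.0341]
[[-0.5, 1.2], [0.1, 1.1], [-0.9, 1.0], [0.2, 1.0], [-1.3, 1.0], [0.5, 1.0], [-0.8, -0.8], [1.2, -0.5], [-0.5, 2.2], [-1.4, -0.9], [-0.0, -1.0], [-0.3, -0.7], [-2.0, 0.2], [-1.2, -0.2]]
bn,bf [[0.5415, 0.1092, 0.085], [0.5371, 0.2391, 0.085]]
tip local -25 [[351.4 154.6]] [[272.7 154.2]]
tip local 0 [[350.  149.6]] [[265.1 154.5]]
tip local 25 [[348.7 144.7]] [[257.5 154.8]]
housing centre 83 [[349.  156.3]]
shaft side [ 0.43722971 -0.14843213  0.0425    ] [ 0.49858035 -0.34428642  0.0425    ] 0.2052384042010609 top [ 0.43653915 -0.15598495  0.0425    ] [ 0.49565247 -0.36735844  0.0425    ] 0.21948379943916385
yaw 107.39297339625021
yaw 105.624332552303
block top -0.03 [[319.44268639 279.90766223]] [[398.87259808 203.67781007]]
block top 0.07 [[306.34970631 253.65887108]] [[371.66568467 212.6339161 ]]
```

Run:
```python
from h import *
s=cv2.imread("pics/side0.png");t=cv2.imread("pics/top0.png")
def crop(im,x,y,w,h,k,P,n):
    c=cv2.resize(im[y:y+h,x:x+w],None,fx=k,fy=k,interpolation=cv2.INTER_CUBIC); c=cv2.convertScaleAbs(c,alpha=1.8,beta=10)
    for p,col in P:
        u=(proj(n,p)[0]-[x,y]+.5)*k; cv2.circle(c,tuple(int(v) for v in u),3,col,-1)
    return c
ps={"side":[.5206,.1773,.0456],"top":[.5175,.1698,.0366]}
out=[]
for n,im,(x,y) in(("side",s,(335,138)),("top",t,(242,142))):
    P=[]
    for yy,c in((-20,(0,0,255)),(0,(0,255,0)),(20,(255,0,0))): 
        P+= [(loc(ps[n],[115,yy,83]),c),(loc(ps[n],[115,yy-23.5,123]),(c[0],c[1]//2+128,c[2]))]
    P+= [(loc(ps[n],[20,y2,85]),(255,0,255)) for y2 in(-65,45)]
    P=P if n=="side" else P
    a=crop(im,x,y,38,38,10,[],n); b=crop(im,x,y,38,38,10,P,n); out.append(np.hstack([a,b]))
cv2.imwrite("pics/tog.png",cv2.resize(np.vstack(out),(592,592)))
```

```text
(no output)
```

View pics/tog.png

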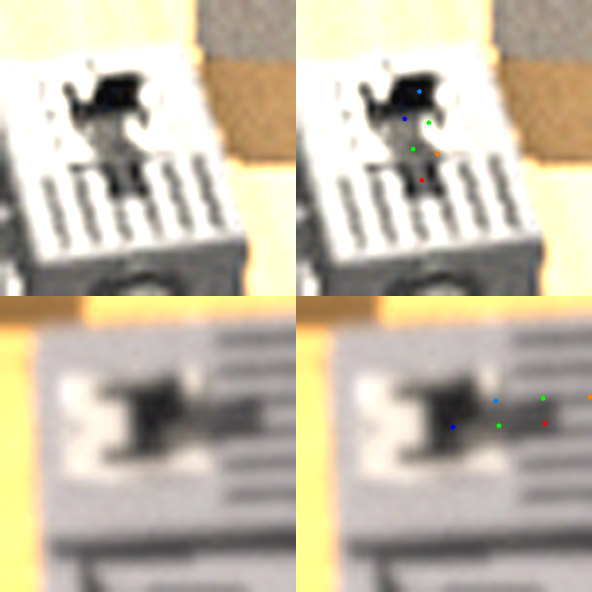

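The paddle leans towards the pulley side (on). Its pivot is at about tumbler-local (112, 27) mm. Now I'll flip it.

```bash
cat >> h.py <<'E'
POSE=np.array([.519,.1735,.041])
def quat(a,s=1):   # tool down, tool y along +-(cos a, sin a)
    t=(s*np.pi/2+a)/2; return np.array([0,np.cos(t),np.sin(t),0])
E
cat > t.py <<'E'
from h import *
L=lambda y,z:loc(POSE,[112,y,z])[0]
for s in(1,-1):
    for nm,p,a in(("tog",L(-30,128),POSE[2]),("grasp",[.49,-.33,.05],np.radians(16.8)),("ins",[.545,-.1,.09],POSE[2])):
        q=inverse_kinematics(p,quat(a,s)); print(s,nm,None if q is None else np.round(q,2))
s=min((1,-1),key=lambda s:abs((inverse_kinematics(L(-30,128),quat(POSE[2],s)) if inverse_kinematics(L(-30,128),quat(POSE[2],s)) is not None else [9]*6)[5]))
print("s",s)
q=quat(POSE[2],s)
close_gripper(20)
move_to(L(-40,230),q); line_to(L(-30,128),rate=.15)
cv2.imwrite("pics/cal_s.png",grab_frame("side"));cv2.imwrite("pics/cal_t.png",grab_frame("top"))
hit=line_to(L(30,128),rate=.06,contact_N=12); p=current_tcp_pos(); print(hit,p,current_force())
d=p[:2]-POSE[:2]; a=POSE[2]; print("local y TCP",-np.sin(a)*d[0]+np.cos(a)*d[1])
line_to(L(-30,140),rate=.15); line_to(L(-60,230),rate=.2)
print(current_time(),current_gripper_width())
move_to(list(np.r_[.42,-.25,.25]),quat(np.radians(16.8),s))
S=grab_frame("side");T=grab_frame("top");cv2.imwrite("pics/s1.png",S);cv2.imwrite("pics/t1.png",T)
g=lambda im,x,y,w,h:cv2.resize(im[y:y+h,x:x+w],(390,int(390*h/w)),interpolation=cv2.INTER_CUBIC)
c1=cv2.imread("pics/cal_s.png");c2=cv2.imread("pics/cal_t.png")
cv2.imwrite("pics/v1.png",np.vstack([np.hstack([g(S,315,125,65,48),g(T,232,135,65,48)]),np.hstack([g(c1,315,120,65,48),g(c2,240,130,65,48)])]))
E
python3 t.py
```

```text
1 tog [ 0.11  0.65  1.28 -0.    1.21  0.07]
1 grasp [-0.72  0.64  1.55 -0.    0.95 -1.02]
1 ins [-0.32  0.53  1.62 -0.    0.99 -0.36]
-1 tog [ 0.11  0.65  1.28 -0.    1.21 -3.07]
-1 grasp [-0.72  0.64  1.55 -0.    0.95  2.13]
-1 ins [-0.32  0.53  1.62 -0.    0.99  2.78]
s 1
False [0.62974336 0.20766429 0.12798588] [ 0.46448776 -0.25020287  0.62273688]
local y TCP 0.029596371760049502
6.8917 -0.00027596152942372786
```

View pics/v1.png

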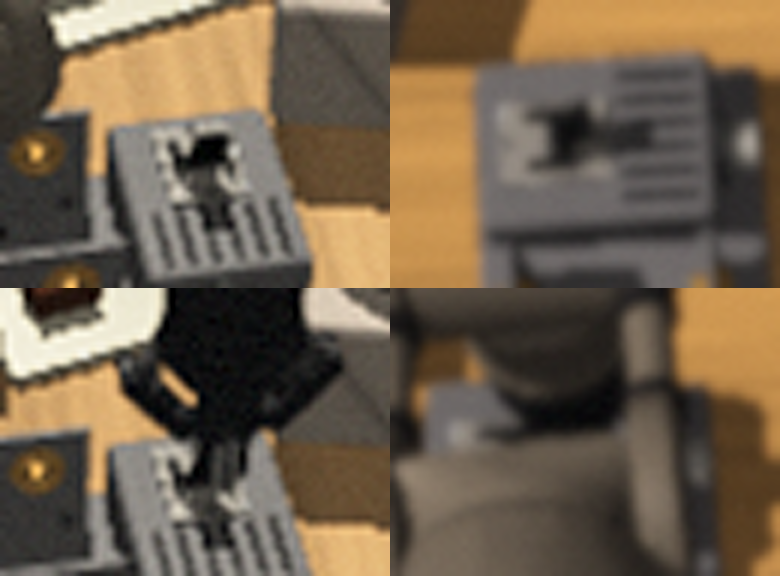

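The toggle still looks on: side black patch (349,149), unchanged. In the calibration frame the fingertips appear higher than expected. I'll check where they really project.

Run:
```python
from h import *
p=loc(POSE,[112,-30,128])[0]
for dz in(0,.006,.025): print(dz,proj("side",p-[0,0,dz]).round(1))
a=cv2.imread("pics/cal_s.png").astype(int);b=cv2.imread("pics/s1.png").astype(int);o=cv2.imread("pics/side0.png").astype(int)
d=abs(a-o).sum(2)
print(d[140:172,340:366])
d=abs(b-o).sum(2);print("s1-s0 toggle",d[140:165,335:365].max(), abs(cv2.imread("pics/t1.png").astype(int)-cv2.imread("pics/top0.png").astype(int)).sum(2)[146:172,246:290].max())
```

```text
0 [[350.8 154.5]]
0.006 [[350.7 155.8]]
0.025 [[350.4 159.7]]
[[468 494 488 480 422 404 426 457 479 451 461 491 472 470 435 428 497 486
  477 325 161 164 184 223 176  89]
 [346 486 483 492 459 446 432 456 471 452 456 478 464 481 443 462 446 517
  493 385 212 194 211 153  82   6]
 [147 352 455 504 487 502 482 490 466 463 463 499 486 456 424 421 457 474
  488 387 182 200 181  80  10  21]
 [ 12 125 270 465 497 508 494 458 443 441 442 437 431 424 409 399 405 371
  280 173 114 129  51  16   4   3]
 [  7   5  57 280 416 491 389 363 408 377 409 385 337 351 358 387 352 197
   48  17  28  32   8  17  19   6]
 [  3   5  13  28 166 214 149 254 396 449 443 464 411 310 322 372 273  62
    6   2   9   9   5  10  15   7]
 [ 19   1  13   4  16  11  55 209 438 505 422 327 343 290 251 350 184  24
    5  11   8   5  21  10  11   8]
 [ 17   2  11  17  18   3   4  93 255 238 112  15  77 209 256 396 127   8
    3   5  12   4   7   8  10  12]
 [ 11   7  19  18   3   7   6   2   5  29  99 175  69 112 248 408 133   2
    2   3  11  10   6  12  15   3]
 [ 17   2   5  22   4   2   5  15  11  22 118 184   7 291
[... 1769 characters left out ...]
9   1   7  20  13  15   4]
 [ 12   8   3   8   3   9  10   1   4  22  13  10   7   1   7   5   3   3
    7   2  29   5   7   9   6   1]
 [  8   1  16   4  10  10  27  11   4   4   3   5  11   6  16  13   3  14
    3  18   4   1  10   9  13  10]
 [  5  21  17  15  12   8   2   3  25   4   6  10   7   7  14   8   3   4
    5   7  18   4   8  12   6   3]
 [ 14  12   4   5   8  21  13   0   6  15  11   6  10   5  10   9  15   7
    3   5  12   1   4   4   3  22]
 [  4  14  16   8   4   9   3  11  11  26   2   8   8  18  12   6   5   4
   10   7   4   8   3   5   7   6]
 [  6  14   6  19   9   6  18  11  13  25   6   5   6   3  10   7   6   9
    2   3  10   6   2  17   3   5]]
s1-s0 toggle 37 25
```

Fingertips seem about 25 mm higher than assumed. I'll measure their length by touching the housing top (80 mm) before pushing again.

```bash
cat > t2.py <<'E'
from h import *
L=lambda y,z:loc(POSE,[112,y,z])[0]
q=quat(POSE[2]); print(current_gripper_width(),current_time())
move_to(L(-38,200),q); line_to(L(-38,125),rate=.15)
hit=line_to(L(-38,75),rate=.03,contact_N=4); z=current_tcp_pos()[2]; print("touch",hit,z,current_force())
if hit and z<.12:
    zt=z+.024
    line_to(L(-38,zt*1000),rate=.05)
    o=[]
    for y in range(-30,32,6):
        hit=line_to(L(y,zt*1000),rate=.08,contact_N=12); o.append((y,hit,current_force().round(1).tolist()))
        if hit: break
    print(o,current_tcp_pos())
    line_to(L(-38,zt*1000+5),rate=.15); line_to(L(-60,200),rate=.2)
    move_to([.42,-.25,.25],quat(np.radians(16.8)))
    S=grab_frame("side");T=grab_frame("top");cv2.imwrite("pics/s2.png",S);cv2.imwrite("pics/t2.png",T)
    ch=lambda n,im,r:abs(im.astype(int)-cv2.imread(n).astype(int)).sum(2)[r[0]:r[1],r[2]:r[3]].max()
    print("change",ch("pics/side0.png",S,(135,165,335,365)),ch("pics/top0.png",T,(146,172,240,290)))
    g=lambda im,x,y,w,h:cv2.resize(im[y:y+h,x:x+w],(390,int(390*h/w)),interpolation=cv2.INTER_CUBIC)
    cv2.imwrite("pics/v2.png",np.hstack([g(S,315,125,65,48),g(T,232,135,65,48)]))
print(current_time())
E
python3 t2.py
```

```text
3.825634879927539e-05 8.5583
touch False 0.07518776279811971 [-0.38279509  0.31553177  0.6870159 ]
12.6667
```

Run:
```python
from h import *
S=grab_frame("side");T=grab_frame("top");cv2.imwrite("pics/s3.png",S);cv2.imwrite("pics/t3.png",T)
print(current_tcp_pos(),current_tcp_rot(),current_joint_pos(),current_force(),proj("side",current_tcp_pos()),proj("side",current_tcp_pos()-[0,0,.025]))
g=lambda im,x,y,w,h:cv2.resize(im[y:y+h,x:x+w],(w*5,h*5),interpolation=cv2.INTER_CUBIC)
cv2.imwrite("pics/v3.png",np.hstack([g(S,285,85,100,110),g(T,240,130,55,110)]))
```

```text
[0.63254666 0.14013059 0.07518322] [8.87934943e-05 6.92470668e-01 7.21446016e-01 1.12899801e-04] [9.98097122e-02 7.00432350e-01 1.34214627e+00 1.27809352e-05
 1.09872699e+00 5.88237032e-02] [ 0.40756504 -0.19987563 -0.69199516] [[350.47108731 166.85450446]] [[350.09630316 171.74085726]]
```

View pics/v3.png

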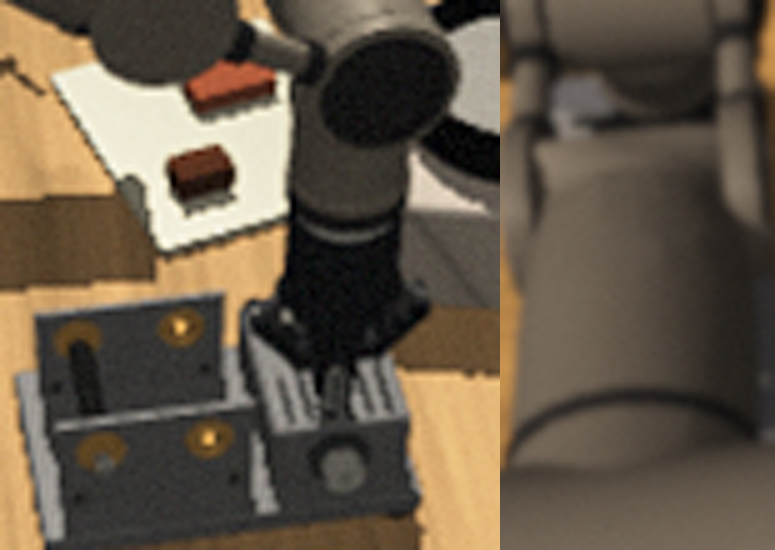

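Tips appear level with the housing top, at side (352,168), although the TCP reads 75 mm. I'll continue down gently until contact.

Run:
```python
from h import *
p=current_tcp_pos(); p[2]=.045
print(line_to(p,rate=.02,contact_N=4),current_tcp_pos(),current_force(),current_time())
```

```text
True [0.63258254 0.14014871 0.07280867] [-0.30094513  0.38736275  4.44699151] 13.2083
```

Contact at TCP z = 72.8 mm against the 80 mm housing agrees with the picture, so shut tips sit about 7 mm above the reported TCP. I'll go by this measured offset and repeat the push with force logs.

```bash
cat > t3.py <<'E'
from h import *
L=lambda y,z:loc(POSE,[112,y,z])[0]
print(current_gripper_width(),current_joint_pos().round(3),proj("side",[[.174,-.496,.224],[.174,-.496,.199]]).round(1).tolist())
zt=97
line_to(L(-38,zt),rate=.08)
o=[]
for y in (-20,-10,-4,2,8,14,20,26,32):
    hit=line_to(L(y,zt),rate=.1,contact_N=12); o.append((y,hit,current_force().round(1).tolist()))
    if hit: break
print(o,current_tcp_pos())
line_to(L(-38,zt+5),rate=.2); line_to(L(-60,180),rate=.25)
move_to([.45,-.22,.2],quat(np.radians(16.8)))
S=grab_frame("side");T=grab_frame("top");cv2.imwrite("pics/s4.png",S);cv2.imwrite("pics/t4.png",T)
ch=lambda n,im,r:abs(im.astype(int)-cv2.imread(n).astype(int)).sum(2)[r[0]:r[1],r[2]:r[3]].max()
print("change",ch("pics/side0.png",S,(135,165,335,365)),ch("pics/top0.png",T,(146,172,240,290)))
g=lambda im,x,y,w,h:cv2.resize(im[y:y+h,x:x+w],(390,int(390*h/w)),interpolation=cv2.INTER_CUBIC)
cv2.imwrite("pics/v4.png",np.hstack([g(S,315,125,65,48),g(T,232,135,65,48)]))
print(current_time())
E
python3 t3.py
```

```text
-7.761419290093435e-05 [ 0.1    0.703  1.344 -0.     1.094  0.059] [[199.1, 337.2], [201.2, 341.6]]
[(-20, False, [0.1, 0.0, 0.7]), (-10, False, [1.3, -1.2, -0.1]), (-4, False, [0.2, -1.3, -0.0]), (2, False, [-0.6, -0.8, 0.9]), (8, False, [-0.6, -0.6, 0.5]), (14, False, [0.8, -0.2, -0.3]), (20, False, [0.6, 0.1, -0.3]), (26, False, [0.3, -1.1, -0.7]), (32, False, [0.4, -20.7, 1.9])] [0.62993828 0.20459433 0.09687945]
change 541 375
18.5167
```

The toggle image changed strongly and the push ended against the stop. Next I'll check numerically that it flipped, then grasp the tail, touching the bench with open tips first to get the height.

```bash
cat > t4.py <<'E'
from h import *
for n,f0,f1,r in(("side","side0","s4",(134,160,342,358)),("top","top0","t4",(150,168,246,280))):
    for f in(f0,f1):
        m=cv2.imread(f"pics/{f}.png").max(2)[r[0]:r[1],r[2]:r[3]]<45; v,u=np.nonzero(m); print(n,f,m.sum(),(u.mean()+r[2]).round(1),(v.mean()+r[0]).round(1))
a=np.radians(16.8); g=np.array([.4895,-.3262]); q=quat(a)
open_gripper(); move_to(np.r_[g,.14],q); 
hit=line_to(np.r_[g,.03],rate=.15); 
hit=line_to(np.r_[g,-.03],rate=.05,contact_N=4); z0=current_tcp_pos()[2]; print("bench",hit,z0,current_force(),current_gripper_width(),current_time())
E
python3 t4.py
```

```text
side side0 36 348.7 151.2
side s4 68 347.7 146.6
top top0 61 264.3 157.1
top t4 57 256.4 157.0
bench True -0.02040339109624008 [-1.23440499  1.78952941  6.26985886] 0.08540414073524386 21.6833
```

Flip confirmed: the paddle moved 8 px towards +y in the top view. The bench touch agrees with the tip offset, so I'll grasp now.

```bash
cat > t5.py <<'E'
from h import *
p=current_tcp_pos(); p[2]=.0163; line_to(p,rate=.15)
close_gripper(110); wait(.1); print("w",current_gripper_width(),current_grasp_force(),current_force())
p[2]=.0163+.07; line_to(p,rate=.15)
# pre-insert: grip point at local y -275, axis 95 mm up (grasp = TCP+26)
q=quat(POSE[2]); move_to(loc(POSE,[20,-275,69])[0],q)
wait(.3)
print("w",current_gripper_width(),current_force(),current_ft_torque(),current_tcp_pos())
S=grab_frame("side");T=grab_frame("top");cv2.imwrite("pics/s5.png",S);cv2.imwrite("pics/t5.png",T)
P=[loc(POSE,[20,y,95])[0] for y in(-303,-93)]
print(proj("side",P).round(1).tolist(),proj("top",P).round(1).tolist(),current_time())
g=lambda im,x,y,w,h,k:cv2.resize(im[y:y+h,x:x+w],(w*k,h*k),interpolation=cv2.INTER_CUBIC)
cv2.imwrite("pics/v5.png",np.hstack([g(S,290,150,70,130,4),g(T,260,160,120,130,4)]))
E
python3 t5.py
```

```text
w 0.008585829095034145 107.39174365997314 [3.28267753 1.10844895 1.46499567]
w 0.008497123478786733 [-0.02789263 -0.21885197 -1.69864638] [-0.10900704  0.05246851  0.02546827] [ 0.55018506 -0.10148415  0.06901403]
[[338.2, 227.2], [327.2, 177.4]] [[357.6, 179.9], [294.7, 183.1]] 24.8333
```

View pics/v5.png

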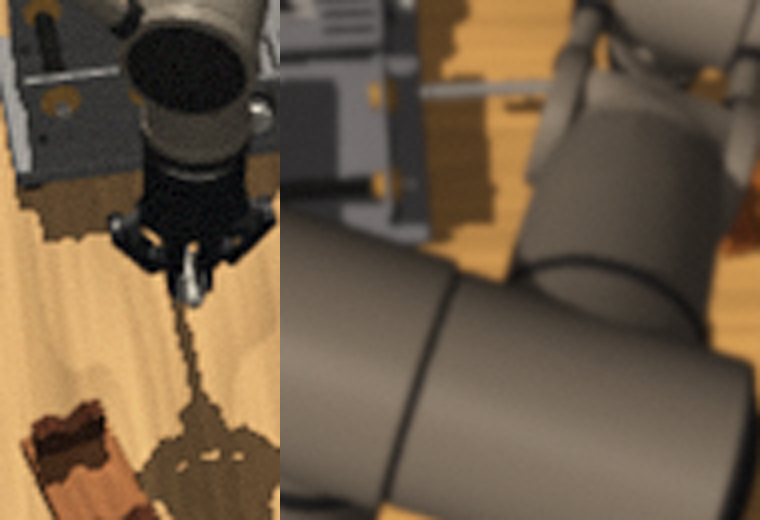

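The shaft is held level and in line. In the top view its nose is at (295,183), against (294.7,183.1) predicted, and the bushing is at (288,184.6). I'll insert in guarded steps.

```bash
cat > t6.py <<'E'
from h import *
L=lambda y,dx=0,dz=0:loc(POSE,[20+dx,y,58.8+dz])[0]
line_to(L(-275),rate=.1); wait(.2); f0=current_force()
for y in(-262,-250,-235,-215,-190,-165,-145):
    hit=line_to(L(y),rate=.07,contact_N=10); f=current_force()-f0
    print(y,hit,f.round(1),current_ft_torque().round(2),current_tcp_pos().round(4),current_gripper_width().__round__(4))
    if hit or np.abs(f).max()>10: break
print(current_time())
E
python3 t6.py
```

```text
-262 False [-1.7 -1.1  0.3] [-0.13  0.02 -0.03] [ 0.5497 -0.0867  0.0589] 0.0087
-250 False [-0.9 -1.1  0.5] [-0.1   0.05 -0.01] [ 0.5492 -0.0749  0.0588] 0.0083
-235 False [-1.1 -0.9 -0.2] [-0.15  0.02 -0.  ] [ 0.5486 -0.06    0.0588] 0.0083
-215 False [-0.4 -0.8 -0.1] [-0.11 -0.05 -0.03] [ 0.5478 -0.04    0.0588] 0.0085
-190 False [-1.2 -0.1 -0.3] [-0.09 -0.03 -0.06] [ 0.5468 -0.0151  0.0588] 0.0084
-165 False [-1.6  0.5  0.5] [-0.12 -0.04 -0.06] [0.5458 0.0099 0.0588] 0.0087
-145 False [-0.5  0.1  0.7] [-0.02 -0.06 -0.01] [0.545  0.03   0.0589] 0.0087
28.1917
```

```bash
cat > t7.py <<'E'
from h import *
L=lambda y,dx=0,dz=0:loc(POSE,[20+dx,y,58.8+dz])[0]
f0=current_force()
for y in(-137,-128,-120,-112,-104):
    hit=line_to(L(y),rate=.06,contact_N=10); f=current_force()-f0
    print(y,hit,f.round(1),current_ft_torque().round(2),current_tcp_pos().round(4),current_gripper_width().__round__(4))
    if hit or np.abs(f).max()>12: break
wait(.2);print(current_time())
S=grab_frame("side");T=grab_frame("top");cv2.imwrite("pics/s7.png",S);cv2.imwrite("pics/t7.png",T)
P=[loc(POSE,[20,y,85])[0] for y in(-130,-65,45,65,80)]+[loc(POSE,[-55,65,85])[0]]
print(proj("side",P).round(1).tolist(),proj("top",P).round(1).tolist())
g=lambda im,x,y,w,h,k:cv2.resize(im[y:y+h,x:x+w],(w*k,h*k),interpolation=cv2.INTER_CUBIC)
cv2.imwrite("pics/v7.png",np.hstack([g(S,290,130,70,90,5),g(T,230,165,80,90,5)]))
E
python3 t7.py
```

```text
-137 False [0.5 0.5 0.8] [-0.02 -0.04 -0.07] [0.5446 0.0378 0.0588] 0.0086
-128 False [ 2.1  1.5 -0.1] [ 0.39 -0.3   0.11] [0.5446 0.0471 0.0589] 0.0086
-120 False [ 1.8  0.5 -0.3] [-0.   -0.46  0.11] [0.5443 0.0547 0.059 ] 0.0084
-112 False [ 4.2 -0.4  1.6] [ 0.03 -0.55  0.13] [0.5439 0.0626 0.059 ] 0.0083
-104 False [ 3.8 -0.2  0.7] [-0.04 -0.66  0.06] [0.5436 0.0705 0.059 ] 0.0085
29.825
[[328.9, 187.5], [325.8, 173.4], [320.9, 151.2], [320.0, 147.3], [319.4, 144.5], [299.4, 149.5]] [[305.9, 183.1], [286.5, 184.1], [253.7, 185.7], [247.7, 186.0], [243.2, 186.3], [248.2, 208.3]]
```

View pics/v7.png

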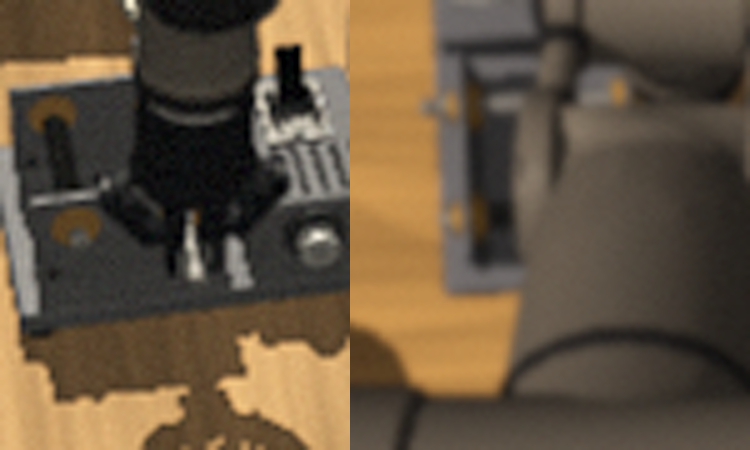

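The nose emerges beyond the far plate at top view (237,186), and the toggle stands leaning +y. I'll measure the protrusion from pixel profiles.

Run:
```python
from h import *
t0=cv2.imread("pics/top0.png").astype(int);t=cv2.imread("pics/t7.png").astype(int)
print("diff top, cols 236..254"); print(abs(t-t0).sum(2)[182:192,236:255])
print("sat(R-B) now");print((t[...,2]-t[...,0])[183:190,236:256]);print("orig");print((t0[...,2]-t0[...,0])[183:190,236:256])
s0=cv2.imread("pics/side0.png").astype(int);s=cv2.imread("pics/s7.png").astype(int)
print("side gray rows176..190 cols 322..336");print(s.sum(2)[174:192,322:336]//3)
for dz in(0,):
  for y in(65,75,80,85,90): print(y,proj("top",loc(POSE,[20,y,85])).round(2))
```

```text
diff top, cols 236..254
[[14 12 12  4  8 14  6  9  3 13  1  9  3  7  3  4  7  7  6]
 [ 4  4  8  9  8  9  9  1  7 13  6  6  7 12  8 12  3  7  7]
 [ 5  9  6 13  8  8 14  9 33 44 37 15 23 20 18  8 10  3 13]
 [ 7 11  9  7 11  8  4 20 54 79 68 26 40 32 15  5 13  4  8]
 [ 7  5  7 11 13  5  7 24 63 92 87 31 25 26 14  9  6  2 11]
 [ 4 12  7  3  9  5  7 17 50 73 69 37  7  9  7  9  5  6  7]
 [ 4  9  8  4  9  6  2  4 22 37 35 27 18  6  2  4  7  3 10]
 [ 5  6  4 12  9  7  5  7  5  5  8  6  7  4  3 15  4  3  4]
 [ 9 13  9  8  9  7  9 10  6 12  6  7  2  7  5  7 13  6  3]
 [11 10 11  7  4  9 15  5  5  9  5 11 11 14  1  6 10  2  5]]
sat(R-B) now
[[114 114 114 114 114 115 115 112 106  99  82  45  25  36  43  26  17  28
   41  34]
 [115 116 117 116 118 117 115 105  88  77  62  38  31  54  68  39  22  33
   43  34]
 [116 115 117 116 115 115 113  95  65  45  37  27  33  64  80  52  26  31
   42  31]
 [113 113 113 114 112 113 108  88  53  32  23  23  32  64  82  54  27  33
   41  33]
 [110 110 111 111 111 111 106  92  65  49  40  31  29  53  74  51  27  31
   44  38]
 [112 111 110 113 111 111 110 106  91
[... 1239 characters left out ...]
105]
 [ 43  22   5  45  65  90 169 163  81  48  33  18  37 107]
 [ 49  25   1  45  65 106 187 192 115  42  22  26  38 109]
 [ 53  36  16  48  60 101 172 186 120  53  37  37  49  86]
 [ 50  43  33  47  53  84 136 140 108  62  53  54  50  48]
 [ 50  53  56  60  51  55  71  72  73  68  50  52  51  51]
 [ 51  53  51  50  48  49  58  62  55  57  55  57  57  53]
 [ 52  52  56  54  56  57  54  60  55  55  55  53  57  57]
 [ 55  53  58  55  58  56  55  54  51  53  51  47  49  45]
 [ 58  56  49  49  51  44  46  54  49  49  49  50  51  50]
 [ 48  50  43  49  48  47  51  49  49  50  55  62  60  65]]
65 [[247.69 186.03]]
75 [[244.71 186.18]]
80 [[243.22 186.26]]
85 [[241.73 186.34]]
90 [[240.24 186.41]]
```

Relative to the far bushing face (top column about 249.3), the nose edge is at about 243.3. That is about 20 mm out, so I'll draw back about 4.7 mm and recheck.

Run:
```python
from h import *
p=current_tcp_pos(); d=np.array([-np.sin(POSE[2]),np.cos(POSE[2]),0])
line_to(p-.0047*d,rate=.03); wait(.5)
print(current_tcp_pos()-p,current_force(),current_ft_torque(),current_gripper_width(),np.abs(current_qvel()).max(),current_time())
t0=cv2.imread("pics/top0.png").astype(float); t=np.mean([grab_frame("top") for _ in range(4)],0); s=grab_frame("side")
print("diff",abs(t-t0).sum(2)[184:189,240:250].round()); print((t[...,2]-t[...,0])[186,240:250].round())
print("tail",s.astype(int).sum(2)[180:190,326:331]//3)
m=s.max(2)[134:160,342:358]<45; v,u=np.nonzero(m); print("toggle",u.mean()+342,v.mean()+134)
```

```text
[ 1.14433206e-04 -4.20045510e-03 -3.09572848e-05] [ 3.90634619  1.9132841  -0.8644329 ] [ 0.28097082 -0.66528556  0.01292674] 0.008367182828178513 0.0010502124623124724 30.7333
diff [[ 7.  7. 13.  5.  6. 20. 27. 16.  9. 16.]
 [ 7. 10.  6.  8. 14. 36. 46. 32. 13. 30.]
 [ 9.  4. 10.  8. 18. 41. 54. 37.  6. 21.]
 [11.  5. 10.  4. 12. 27. 41. 46. 22.  9.]
 [ 6.  4.  6.  4.  8. 10. 16. 24. 19.  6.]]
[114. 112. 113. 110.  96.  68.  41.  24.  32.  64.]
tail [[ 27 100 148 111  77]
 [ 58  70 132 135  42]
 [ 59  77 158 161  57]
 [ 55  84 172 183  96]
 [ 47  85 166 183 119]
 [ 52  85 145 174 138]
 [ 57  51 107 148 126]
 [ 56  44  76  87  74]
 [ 57  47  58  64  64]
 [ 59  58  54  57  53]]
toggle 347.7014925373134 146.52238805970148
```

```bash
python3 -c "
from station import *
print(sign_off())"
```

```text
the job is handed in; nothing more can be done
None
```

I flipped the toggle to off, threaded the shaft nose first through both bushings, and handed the job in with the gripper still holding it; the nose stands out an estimated 15 mm (±2–3 mm, from the top camera), at about 31 of the 58 s.

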